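# Stand the fallen gluing jig up and pile the boards in it

### The job

The L-shaped wooden gluing jig has fallen on its back: tip it up so that it stands on its foot, with the fence upright. Then lay the two small boards flat on the foot, the thick one below and the thin one on top, as one square pile in the middle of the foot's width, long sides along the foot and flush with each other, ends pushed up against the fence. Leave the clamp, glue bottle, cup and pliers where they are.

Things in the scene. Friction and masses are not known exactly. Their poses are not given: they have to be found in the camera images.
- jig: beech L (mm), 0.35 kg: foot 120 long, 66 wide, 16 thick; at its heel a fence 24 thick, top 100 above the foot's underside. Origin: mid heel edge (foot's underside meets fence's back). x heel to toe, y across, z up the fence; inner faces: fence x = 24, foot z = 16. Starts lying on the fence's back: z level towards the robot, x up (foot stands like a wall, underside facing away from the robot)
- thick_board: loose beech board 90 x 56 x 20 mm, about 75 g, flat on the table at the start; origin at its centre, x along its 90 length, y along its 56 width, z through its thickness
- thin_board: loose beech board 90 x 56 x 10 mm, about 40 g, flat on the table at the start; origin at its centre, x along its 90 length, y along its 56 width, z through its thickness
- clamp: red C-clamp lying flat, about 82 x 88, 15 mm high; origin under the middle of its frame; leave alone
- glue: white glue bottle standing up, 52 diameter, 140 mm high; origin at the centre of its underside; leave alone
- cup: small copper cup standing up, 68 diameter at the rim, 45 mm high; origin at the centre of its underside; leave alone
- pliers: pliers with red handles lying flat, 180 long along its x (jaws to +x), 54 wide, 13 mm high; origin near the joint, on the underside; leave alone
Things that resemble listed ones, but are neither listed nor needed, are in the scene too. What is shaped like the thin_board but pink is not meant.

How it is judged:
By the outcome, as a careful person would: the job done as asked, in the order asked, and still so for the second after the job is handed in, with the robot touching nothing.
It also fails if it takes over 72 s, if anything falls off the work surface, if the arm or the gripper's body presses on something with over 40 N, if the wrist force passes 120 N, or if a joint passes its speed limit or range.

### The arm

A 6-joint arm with a two-finger parallel gripper is mounted at the origin on the work surface. World frame = base frame: x ahead of the robot, y to its left, z up, the work surface at z = 0. Lengths are in m, angles in degrees, forces in N, time in s.
With the tool pointing down it reaches from about 0.275 to 0.85 m from the base axis. Payload 5.2 kg.
Tool frame: the origin (TCP) lies on the centre line of the jaws, within the pads' length; the fingertips stand 22 mm ahead of it and the grasp point (between the pads) lies 3 mm ahead of it (bot.tip_extent is the distance from the TCP to the fingertips, in m); z points along the fingers, y is the line along which they close (so a half turn about z gives the same grasp; the last joint's range is limited). The gripper opens to 85 mm and grips with 20 to 120 N. Pads are 22 mm wide; open, the fingers measure 114 mm over their backs; the gripper's body (76 mm by 85 mm) begins 54 mm behind the grasp point. The pads swing forward as they close: fully open they stand 13 mm farther back than shut.
Start: joints at [60.172, 14.817, 87.949, -0, 77.235, -11.62], TCP at [0.172, 0.522, 0.253] pointing down, gripper open.
Joint ranges: [-179.93, 179.93], [-52.35, 119.4], [10.71, 147.94], [-69.91, 249.91], [12.55, 155.21], [-178.61, 178.61]. Speed limits (degrees/s): [147.25, 147.25, 180, 180, 180, 180].

### API

Orientations are given as [roll, pitch, yaw] about the fixed x, y, z axes, in that order (R = Rz(yaw) Ry(pitch) Rx(roll)).
In Python, from rig import monitor, eyes, bot gives the robot as it stands. The module is installed in compiled form; this text tells all that it offers.
- The arm moves only by the tool jog_arm, never from a script. Its arguments are lists of equal length, an entry for each row: "offset": the shift along the tool's x, y, z in mm, a list of three; "turn": the turn about the tool's z in rad; "jaw": the finger opening in mm, from 0 to 85.4. In form: {"offset": [[tx, ty, tz], ...], "turn": [turn, ...], "jaw": [jaw, ...]}. A call has 1 to 20 rows; each row is the pose to reach, as a shift and turn from the pose commanded when the call began, along the tool's axes at that moment; what a row does not reach only later rows make up. A row lasts 1/10 s, in which the tool goes at most 50 mm and 8.59 degrees, less where a joint would pass 70% of its speed; a pose out of reach is approached as far as the arm can. A call with a gripper value outside its range is refused whole. The fingers move at their own pace and stop on an object; "newtons" is the grip in N (left out, the last holds). Time passes only in rows, so rows that repeat a pose let the fingers close. It gives the time, the measured TCP pose, the force, the opening and the grip force at its end, in the units of the state.
- monitor.get_state(): the state, without advancing time (a new reading comes with each control period).
- eyes.read_camera(name): name is "side" or "top" or "wrist"; returns the picture (384x512x3 uint8, blue, green, red); there is no depth.
- eyes.camera_info(name): a dict with "K" (3x3 intrinsics, pixels), "R" (3x3) and "t" (3): a world point X has camera coordinates R X + t. Camera axes: x right, y down, z forward; pixel columns grow to the right and rows downward; lengths in m; the calibration is good to about 2 mm. A picture is of the moment at which its call begins: read the wrist's pose just before it. camera_info takes no time and is no camera call; for the wrist camera it gives the pose at the moment of the call.
- bot.job_done(): hands the job in; it is judged then, once.
The state is a dict: "clock": time; "qpos": joint angles; "qd": joint speeds; "joint_efforts": joint torques, N m; "ee_pos": TCP position; "tool_rot": TCP orientation; "ft_force": force on the tool from outside, world axes, zero at the start; "ft_torque": the same for the moment, N m; "finger_gap": finger opening in m; "grasp_force": force on a finger pad.
Only numpy, scipy, OpenCV 4.12 (cv2) and the standard library are available. Lean on these libraries where they do the work, as an engineer would, in place of code of your own. Each camera call takes 0.05 s, during which the arm holds its last target. There are 200 camera calls.

## Working session

There is one attempt and no reset: what is moved stays moved. The work goes in short steps, Python scripts to look and compute and a tool call to move; the robot and the scene stay as the last step left them, time stands still between calls to the robot, and variables do not carry over. Pictures are saved under pics/ and viewed, at most 10 in all, crops included, and the job is handed in when it is done.

Besides the shell and the picture viewer there is one more tool, called after "Emit:" by a JSON object that holds its "fn" and its "kwargs". jog_arm: Moves the arm, as the interface text tells. Its arguments: {"type":"object","properties":{"offset":{"type":"array"},"turn":{"type":"array"},"jaw":{"type":"array"},"newtons":{"type":"number"}},"required":["offset","turn","jaw"]}

```bash
mkdir -p pics; cat > h.py <<'E'
import numpy as np, cv2
from rig import monitor, eyes, bot
def ray(name,uv,z,ci=None):
    c=ci or eyes.camera_info(name); K,R,t=[np.array(c[k]) for k in("K","R","t")]
    o=-R.T@t; d=R.T@np.linalg.inv(K)@np.array([uv[0],uv[1],1.]); s=(z-o[2])/d[2]; return o+s*d
def proj(name,X):
    c=eyes.camera_info(name); p=np.array(c["K"])@(np.array(c["R"])@np.array(X)+np.array(c["t"]).ravel()); return p[:2]/p[2]
E
python3 - <<'E'
from h import *
a=eyes.read_camera("top");b=eyes.read_camera("side")
cv2.imwrite("pics/top0.png",cv2.resize(a,(800,600)));cv2.imwrite("pics/side0.png",cv2.resize(b,(800,600)))
np.save("top0.npy",a);np.save("side0.npy",b)
for n in("top","side"):
    c=eyes.camera_info(n);R=np.array(c["R"]);print(n,np.round(-R.T@np.array(c["t"]).ravel(),3),np.round(R,2).tolist(),np.round(c["K"],1).tolist())
s=monitor.get_state();print(s["clock"],s["ee_pos"],s["tool_rot"],s["finger_gap"],s["ft_force"])
E
```

```text
top [0.355 0.041 1.191] [[0.01, -1.0, 0.0], [-0.98, -0.01, -0.19], [0.19, -0.0, -0.98]] [[443.0, 0.0, 254.8], [0.0, 443.0, 194.0], [0.0, 0.0, 1.0]]
side [ 0.091 -1.058  0.904] [[0.91, -0.41, 0.0], [-0.24, -0.53, -0.81], [0.33, 0.74, -0.58]] [[463.2, 0.0, 258.3], [0.0, 463.2, 190.2], [0.0, 0.0, 1.0]]
0.1 [0.17160672 0.52208447 0.25256466] [-1.79907451e+02 -1.91891076e-02  1.61793362e+02] 0.08544303721826012 [-0.37453959 -0.06838429  0.65134015]
```

View pics/top0.png

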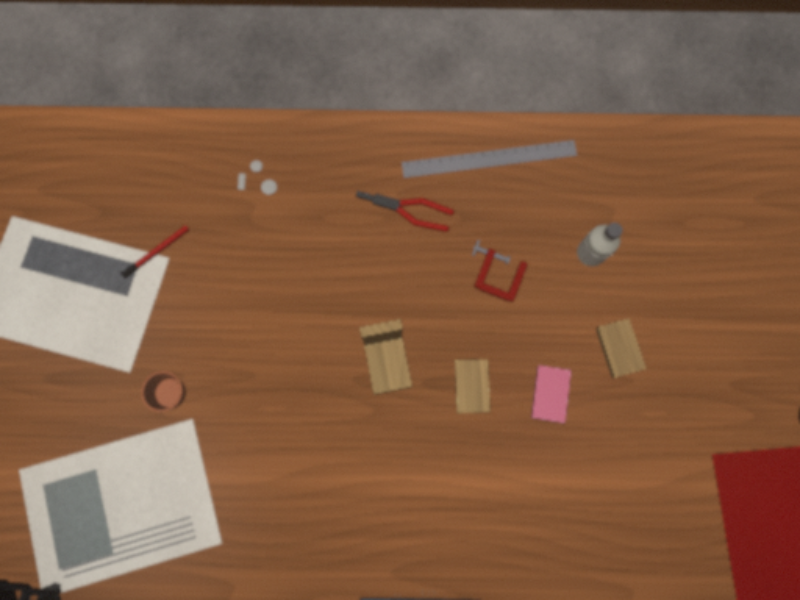

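View pics/side0.png

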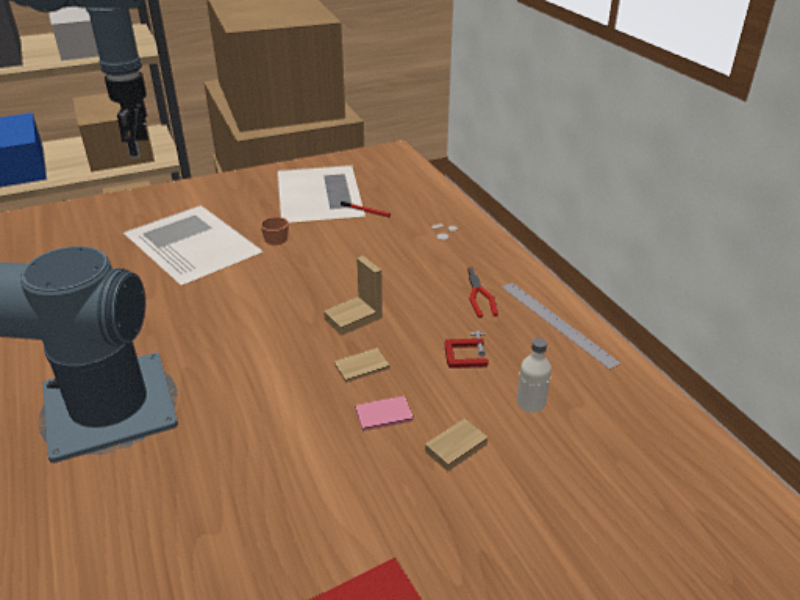

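The top view (800 px) shows the jig at (385,355) with its foot wall on the far side. The thin board is at (472,385), the thick board at (621,348), and the pink decoy at (552,393). The side view agrees with this. Next I'll measure the three wooden pieces.

```bash
cat >> h.py <<'E'
def rect(img,name,win,z,hue=(14,30),smax=150,vmin=90):
    x0,y0,x1,y1=win; hsv=cv2.cvtColor(img,cv2.COLOR_BGR2HSV)
    m=cv2.inRange(hsv,(hue[0],20,vmin),(hue[1],smax,255)); w=np.zeros_like(m); w[y0:y1,x0:x1]=m[y0:y1,x0:x1]
    w=cv2.morphologyEx(w,cv2.MORPH_OPEN,np.ones((2,2),np.uint8))
    c=max(cv2.findContours(w,cv2.RETR_EXTERNAL,cv2.CHAIN_APPROX_NONE)[0],key=cv2.contourArea)
    P=np.array([ray(name,p[0],z)[:2] for p in c])*1000
    (cx,cy),(a,b),_=r=cv2.minAreaRect(P.astype(np.float32)); q=cv2.boxPoints(r); e=q[1]-q[0]; f=q[2]-q[1]
    l=e if np.hypot(*e)>np.hypot(*f) else f
    return np.round([cx,cy,max(a,b),min(a,b),(np.degrees(np.arctan2(l[1],l[0]))+90)%180-90],1)
E
python3 - <<'E'
from h import *
a=np.load("top0.npy")
hsv=cv2.cvtColor(a,cv2.COLOR_BGR2HSV)
for n,(u,v) in dict(thin=(302,246),thick=(398,223),fence=(248,236),toe=(243,209),table=(340,290)).items(): print(n,hsv[v-1:v+2,u-1:u+2].reshape(-1,3).mean(0))
for n,w,z in(("thin",(285,222,322,272),.01),("thick",(375,198,422,248),.02),("jigfence",(225,219,270,258),.024),("toe",(222,200,268,214),.12)):
    print(n,rect(a,"top",w,z))
c=np.hstack([cv2.resize(a[195:265,215:285],(400,400),interpolation=0),cv2.resize(a[190:260,360:430],(400,400),interpolation=0)])
cv2.imwrite("pics/crop0.png",c)
E
```

```text
thin [ 17.44444444 115.22222222 152.77777778]
thick [ 17.22222222 115.11111111 143.22222222]
fence [ 18.         114.55555556 160.33333333]
toe [ 17.77777778 115.         157.66666667]
table [ 12.22222222 153.33333333 134.66666667]
thin [ 4.425e+02 -8.860e+01  9.330e+01  5.850e+01 -1.000e-01]
thick [ 509.1 -340.7   92.9   64.5   15.8]
jigfence [471.8  55.   88.   70.4  10.7]
toe [522.2  66.   67.9  19.1 -79.6]
```

View pics/crop0.png

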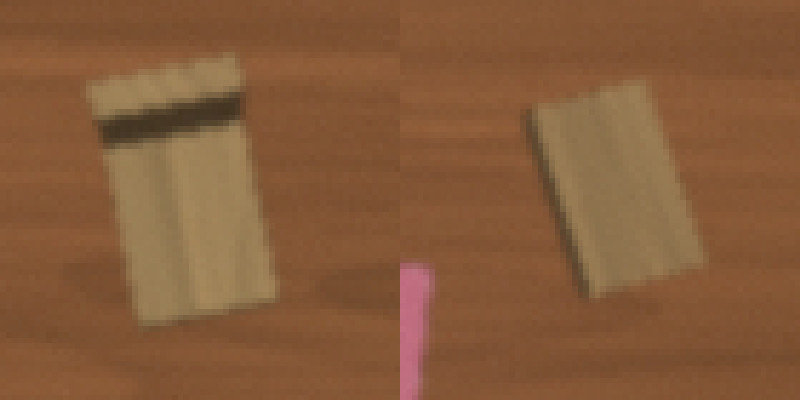

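The left crop shows the jig: the toe strip is on top, then the dark inner face of the foot, then the fence surface, at a yaw of about 11°. The right crop shows the thick board at about 16°. Now I'll approach the free end of the fence to grip it across its width.

```bash
cat >> h.py <<'E'
def to(x,y,z,yaw):
    from scipy.spatial.transform import Rotation as Ro
    s=monitor.get_state(); R=Ro.from_euler("xyz",s["tool_rot"],degrees=True)
    o=R.inv().apply(np.array([x,y,z])-np.array(s["ee_pos"])*1000)
    d=-((yaw-s["tool_rot"][2]+180)%360-180)
    print("offset",np.round(o,1),"turn",round(np.radians(d),3),"clock",s["clock"],"tip",bot.tip_extent)
E
python3 -c "
from h import *
to(446,50.5,150,191);to(446,50.5,27,191)"
```

```text
offset [-408.  -362.1  103. ] turn -0.51 clock 0.1 tip 0.022
offset [-408.1 -361.9  226. ] turn -0.51 clock 0.1 tip 0.022
```

Emit:
{"fn": "jog_arm", "kwargs": {"offset": [[-408,-362,103],[-408,-362,103],[-408,-362,103],[-408,-362,103],[-408,-362,103],[-408,-362,103],[-408,-362,103],[-408,-362,103],[-408,-362,103],[-408,-362,103],[-408,-362,103],[-408,-362,103],[-408,-362,103],[-408,-362,103],[-408,-362,103],[-408,-362,103]], "turn": [-0.51,-0.51,-0.51,-0.51,-0.51,-0.51,-0.51,-0.51,-0.51,-0.51,-0.51,-0.51,-0.51,-0.51,-0.51,-0.51], "jaw": [85,85,85,85,85,85,85,85,85,85,85,85,85,85,85,85]}}

```text
clock: 1.7
ee_pos: [0.4457, 0.0523, 0.1505]
tool_rot: [180.0, 0.0, -168.9]
ft_force: [-0.3, 0.7, 1.3]
finger_gap: 0.0851
grasp_force: 0.0
```

```bash
python3 - <<'E'
from h import *
to(446,50.5,27,191)
a=eyes.read_camera("wrist"); ci=eyes.camera_info("wrist"); np.save("w1.npy",a); np.savez("w1c.npz",**{k:ci[k] for k in "KRt"})
cv2.imwrite("pics/w1.png",a)
E
```

```text
offset [ 1.000e-01 -1.800e+00  1.235e+02] turn 0.002 clock 1.7 tip 0.022
```

View pics/w1.png

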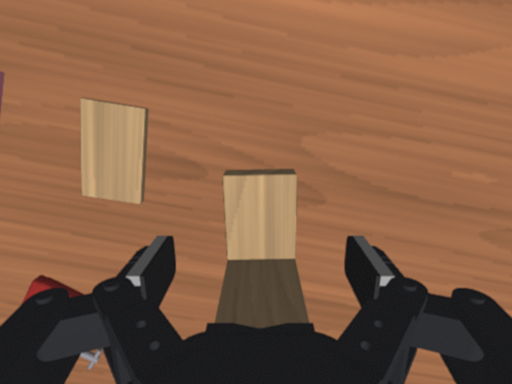

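The wrist view shows the fence face with corners near (224,176), (296,174), (296,260) and (228,260), centred between the fingers. The thin board is at (113,150).

```bash
python3 - <<'E'
from h import *
for p in((224,176),(296,174),(296,260),(228,260)): print(np.round(ray("wrist",p,.024)*1000,1))
a=np.load("w1.npy")
print("thin",rect(a,"wrist",(60,80,160,215),.01,hue=(10,30),smax=140,vmin=110))
print("fence",rect(a,"wrist",(200,150,320,259),.024,hue=(10,30),smax=140,vmin=110))
E
```

```text
[442.4  20.1  24. ]
[428.5  81.9  24. ]
[511.6 101.2  24. ]
[524.1  37.   24. ]
thin [444.8 -88.7 132.1  95.5   5.4]
fence [465.8  57.5 114.5 104.5 -79. ]
```

```bash
python3 -c "
from h import *
to(448,53,26,192)"
```

```text
offset [ -2.3   0.3 124.6] turn -0.015 clock 1.75 tip 0.022
```

Emit:
{"fn": "jog_arm", "kwargs": {"offset": [[-2.3,0.3,40],[-2.3,0.3,80],[-2.3,0.3,110],[-2.3,0.3,120],[-2.3,0.3,124.5],[-2.3,0.3,124.5],[-2.3,0.3,124.5],[-2.3,0.3,124.5],[-2.3,0.3,124.5],[-2.3,0.3,124.5],[-2.3,0.3,124.5],[-2.3,0.3,124.5]], "turn": [-0.015,-0.015,-0.015,-0.015,-0.015,-0.015,-0.015,-0.015,-0.015,-0.015,-0.015,-0.015], "jaw": [85,85,85,85,85,60,60,60,60,60,60,60], "newtons": 25}}

```text
clock: 2.95
ee_pos: [0.4494, 0.0519, 0.027]
tool_rot: [-180.0, 0.1, -168.1]
ft_force: [-1.8, 2.9, 8.1]
finger_gap: 0.0653
grasp_force: 29.0
```

```bash
python3 -c "
from h import *
s=monitor.get_state()
for k in ('clock','ee_pos','tool_rot','ft_force','ft_torque','finger_gap','grasp_force'): print(k,np.round(s[k],3))
# arc about heel: grip (z=.085 along, h)
r0=np.array([-85.,15.])
for a in range(0,91,10):
    t=np.radians(a); dx=r0[0]*np.cos(t)+r0[1]*np.sin(t); dz=-r0[0]*np.sin(t)+r0[1]*np.cos(t)
    print(a,'tool x',round(-(dx+85),1),'tool z',round(-(dz-15),1))"
```

```text
clock 2.95
ee_pos [0.449 0.052 0.027]
tool_rot [-1.79968e+02  1.43000e-01 -1.68124e+02]
ft_force [-1.831  2.863  8.052]
ft_torque [0.473 0.087 0.105]
finger_gap 0.065
grasp_force 29.003
0 tool x -0.0 tool z -0.0
10 tool x -3.9 tool z -14.5
20 tool x -10.3 tool z -28.2
30 tool x -18.9 tool z -40.5
40 tool x -29.5 tool z -51.1
50 tool x -41.9 tool z -59.8
60 tool x -55.5 tool z -66.1
70 tool x -70.0 tool z -70.0
80 tool x -85.0 tool z -71.3
90 tool x -100.0 tool z -70.0
```

Emit:
{"fn": "jog_arm", "kwargs": {"offset": [[-1.5,0,-7],[-3.9,0,-14.5],[-7,0,-21.5],[-10.3,0,-28.2],[-14.5,0,-34.5],[-18.9,0,-40.5],[-24,0,-46],[-29.5,0,-51],[-35.5,0,-55.5],[-41.9,0,-59.5],[-41.9,0,-59.5]], "turn": [0,0,0,0,0,0,0,0,0,0,0], "jaw": [60,60,60,60,60,60,60,60,60,60,60], "newtons": 20}}

```text
clock: 4.05
ee_pos: [0.4911, 0.0605, 0.0859]
tool_rot: [-180.0, 0.1, -168.1]
ft_force: [-0.2, -0.6, -2.8]
finger_gap: 0.0656
grasp_force: 27.8
```

```bash
python3 - <<'E'
from h import *
a=eyes.read_camera("side"); u,v=proj("side",[.5,.06,.05]).astype(int); print(u,v)
cv2.imwrite("pics/s2.png",cv2.resize(a[v-70:v+70,u-90:u+90],(720,560)))
E
```

```text
230 190
```

View pics/s2.png

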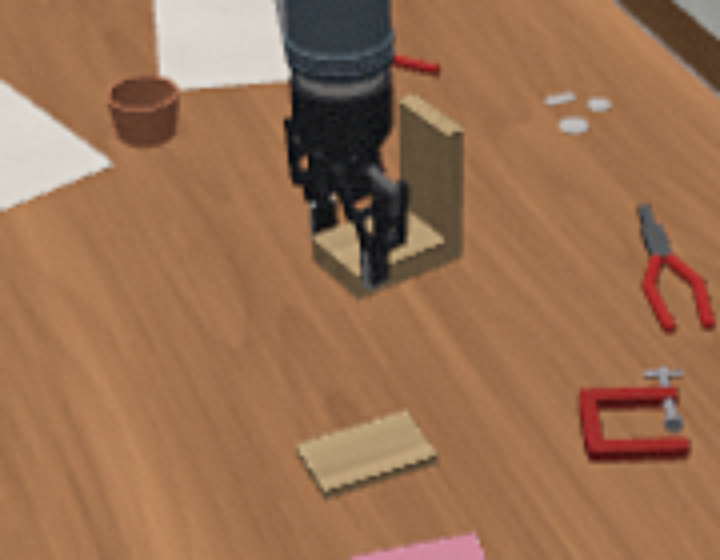

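The side crop shows the jig lifted but still level, held rigidly by pad friction at about (390,200), so it won't hinge in the grip. I'll set it down a little nearer the robot and push the foot wall over instead. First I'll check the free space ahead.

```bash
python3 - <<'E'
from h import *
for p in((230,124),(291,135),(285,147),(305,155),(328,192)): print(p,np.round(ray("top",p,.01)[:2]*1000))
E
```

```text
(230, 124) [784. 114.]
(291, 135) [754. -57.]
(285, 147) [719. -40.]
(305, 155) [697. -96.]
(328, 192) [ 593. -158.]
```

Emit:
{"fn": "jog_arm", "kwargs": {"offset": [[30,0,0],[60,0,20],[72,0,40],[72,0,54],[72,0,58],[72,0,58.5],[72,0,58.5],[72,0,58.5],[72,0,58.5],[72,0,58.5],[72,0,30],[72,0,-10],[72,0,-60],[72,0,-90],[40,0,-90],[40,0,-90]], "turn": [0,0,0,0,0,0,0,0,0,0,0,0,0,0,0,0], "jaw": [60,60,60,60,60,60,60,80,85,85,85,60,40,0,0,0]}}

```text
clock: 5.7
ee_pos: [0.4545, 0.0522, 0.1775]
tool_rot: [-179.9, 0.4, -168.1]
ft_force: [0.0, 0.3, -0.5]
finger_gap: 0.0119
grasp_force: 0.0
```

Emit:
{"fn": "jog_arm", "kwargs": {"offset": [[0,3.5,20],[0,3.5,47],[-8,3.5,47],[-14,3.5,47],[-20,3.5,47],[-25,3.5,47],[-30,3.5,47],[-35,3.5,47],[-40,3.5,47],[-45,3.5,47],[-45,3.5,47]], "turn": [0,0,0,0,0,0,0,0,0,0,0], "jaw": [0,0,0,0,0,0,0,0,0,0,0]}}

```text
clock: 6.8
ee_pos: [0.4944, 0.065, 0.1284]
tool_rot: [-180.0, 0.0, -168.1]
ft_force: [-0.8, -0.1, 1.2]
finger_gap: -0.0002
grasp_force: 0.5
```

```bash
python3 - <<'E'
from h import *
a=eyes.read_camera("side"); u,v=230,190
cv2.imwrite("pics/s3.png",cv2.resize(a[v-70:v+70,u-90:u+90],(720,560)))
E
```

```text
(no output)
```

View pics/s3.png

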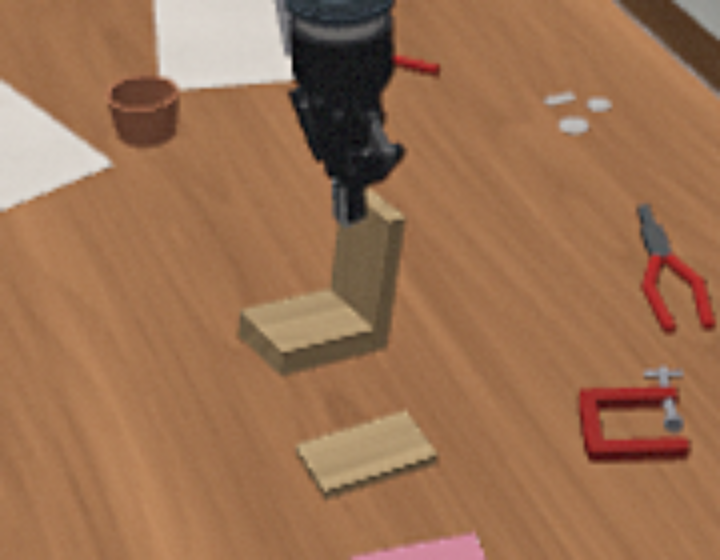

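The side crop shows the jig tilting about its heel, with the top of the wall at (385,205) leaning away and the near end of the fence at (260,350) lifting. I'll keep pushing.

Emit:
{"fn": "jog_arm", "kwargs": {"offset": [[-5,0,0],[-10,0,0],[-15,0,1],[-20,0,3],[-25,0,5],[-30,0,7],[-35,0,9],[-40,0,12],[-45,0,15],[-50,0,18],[-55,0,21],[-60,0,24],[-65,0,27],[-65,0,27],[-50,0,0],[0,0,-60],[0,0,-60],[0,0,-60]], "turn": [0,0,0,0,0,0,0,0,0,0,0,0,0,0,0,0,0,0], "jaw": [0,0,0,0,0,0,0,0,0,0,0,0,0,0,0,0,50,85]}}

```text
clock: 8.65
ee_pos: [0.4935, 0.0647, 0.1916]
tool_rot: [-179.9, 0.3, -168.1]
ft_force: [0.2, 0.3, -0.7]
finger_gap: 0.0282
grasp_force: 0.0
```

```bash
python3 - <<'E'
from h import *
a=eyes.read_camera("side"); u,v=230,190; b=eyes.read_camera("wrist"); np.save("w4.npy",b)
cv2.imwrite("pics/s4.png",np.hstack([cv2.resize(a[v-70:v+70,u-90:u+90],(400,311)),cv2.resize(b,(400,311))]))
c=eyes.camera_info("wrist"); np.savez("w4c.npz",**{k:c[k] for k in "KRt"})
E
```

```text
(no output)
```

View pics/s4.png

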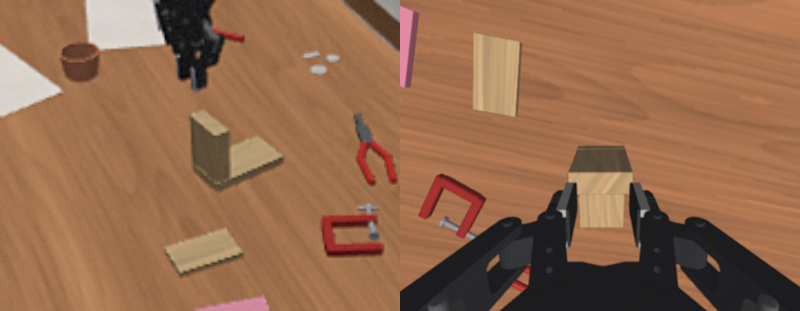

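The jig now stands on its foot. In the wrist half, scaled, the fence top spans x 569–632 and y 172–195, with the foot behind it.

```bash
python3 - <<'E'
from h import *
f=lambda x,y:((x-400)*1.28,y*384/311)
for p,z in(((569,172),.1),((632,172),.1),((632,195),.1),((569,195),.1),((578,147),0),((626,147),0),((581,228),.016),((624,228),.016)): print(p,np.round(ray("wrist",f(*p),z)*1000,1))
b=np.load("w4.npy"); g=b[205:245,200:320].astype(int); 
print(b[170:300:3,256].tolist())
E
```

```text
(569, 172) [510.7  34.5 100. ]
(632, 172) [497.9  95.7 100. ]
(632, 195) [521.5 101.5 100. ]
(569, 195) [534.7  38.5 100. ]
(578, 147) [513.9  33.4   0. ]
(626, 147) [500.  100.1   0. ]
(581, 228) [628.   59.7  16. ]
(624, 228) [614.9 122.8  16. ]
[[75, 108, 158], [82, 119, 176], [83, 119, 176], [71, 99, 143], [56, 75, 89], [56, 74, 88], [57, 73, 87], [55, 72, 85], [55, 72, 86], [56, 73, 87], [57, 74, 88], [55, 72, 85], [53, 68, 81], [53, 68, 81], [76, 102, 124], [115, 155, 188], [115, 158, 190], [119, 161, 197], [123, 168, 204], [122, 167, 203], [121, 166, 202], [119, 163, 198], [118, 162, 196], [118, 161, 195], [120, 165, 200], [121, 164, 199], [120, 164, 200], [121, 165, 201], [122, 166, 201], [121, 165, 200], [121, 165, 200], [121, 164, 200], [121, 166, 201], [121, 165, 201], [122, 166, 202], [121, 165, 201], [120, 163, 197], [84, 119, 162], [78, 112, 165], [84, 121, 179], [85, 123, 181], [83, 121, 178], [79, 112, 167], [77, 110, 163]]
```

```bash
python3 -c "
from h import *
to(517.7,68.5,90,192)"
```

```text
offset [-23.7  -1.2  98.8] turn -0.003 clock 8.75 tip 0.022
```

Emit:
{"fn": "jog_arm", "kwargs": {"offset": [[-24,-1,5],[-24,-1,15],[-24,-1,25],[-24,-1,40],[-24,-1,55],[-24,-1,75],[-24,-1,95],[-24,-1,100],[-24,-1,100],[-24,-1,100],[-24,-1,100],[-24,-1,100],[-24,-1,100]], "turn": [-0.003,-0.003,-0.003,-0.003,-0.003,-0.003,-0.003,-0.003,-0.003,-0.003,-0.003,-0.003,-0.003], "jaw": [85,85,85,85,85,85,85,85,60,60,60,60,60], "newtons": 20}}

```text
clock: 10.05
ee_pos: [0.5173, 0.069, 0.0886]
tool_rot: [180.0, 0.0, -168.0]
ft_force: [0.4, 0.3, -4.4]
finger_gap: 0.0658
grasp_force: 27.6
```

Emit:
{"fn": "jog_arm", "kwargs": {"offset": [[0,0,0],[0,0,0],[0,0,0]], "turn": [0,0,0], "jaw": [60,60,60]}}

```text
clock: 10.35
ee_pos: [0.5173, 0.0689, 0.0883]
tool_rot: [180.0, -0.0, -168.0]
ft_force: [0.5, -1.0, -3.6]
finger_gap: 0.066
grasp_force: 27.6
```

```bash
python3 - <<'E'
from h import *
s=monitor.get_state()
for k in ('clock','ee_pos','tool_rot','ft_force','ft_torque','finger_gap','grasp_force'): print(k,np.round(s[k],4).tolist())
a=eyes.read_camera("wrist"); np.save("w5.npy",a)
print(a[150:300:2,256,2].tolist())
E
```

```text
clock 10.35
ee_pos [0.5173, 0.0689, 0.0883]
tool_rot [180.0, -0.0011, -167.9577]
ft_force [0.5122, -0.9534, -3.6175]
ft_torque [-0.0168, 0.0794, 0.0865]
finger_gap 0.066
grasp_force 27.6295
[163, 160, 156, 158, 165, 163, 159, 161, 163, 160, 156, 154, 165, 176, 176, 171, 165, 162, 112, 85, 93, 122, 81, 84, 83, 83, 82, 83, 84, 84, 85, 85, 85, 85, 86, 87, 85, 85, 86, 85, 79, 79, 81, 81, 80, 81, 82, 81, 81, 82, 97, 150, 176, 183, 181, 183, 183, 183, 184, 183, 186, 191, 196, 200, 198, 197, 197, 199, 199, 196, 195, 193, 191, 189, 179]
```

Emit:
{"fn": "jog_arm", "kwargs": {"offset": [[0,0,0.7],[0,0,0.7],[0,0,0.7],[0,0,0.7],[0,0,0.7],[0,0,-30],[0,0,-75],[0,0,-120],[0,0,-120]], "turn": [0,0,0,0,0,0,0,0,0], "jaw": [60,60,75,85,85,85,85,85,85]}}

```text
clock: 11.3
ee_pos: [0.5213, 0.0687, 0.215]
tool_rot: [-179.8, 0.7, -167.9]
ft_force: [1.3, 0.8, 0.3]
finger_gap: 0.085
grasp_force: 0.0
```

```bash
python3 - <<'E'
from h import *
s=monitor.get_state();print(s["clock"],s["ee_pos"],s["tool_rot"])
a=eyes.read_camera("wrist"); cv2.imwrite("pics/w6.png",a); np.save("w6.npy",a)
t=eyes.read_camera("top"); np.save("top6.npy",t)
print(a[120:330:2,256,2].tolist())
d=np.array([np.cos(np.radians(12.04)),np.sin(np.radians(12.04))])
for h in(0,16,100):
  print(h,[(v,round(float((ray("wrist",(256,v),h/1000)[:2]*1000-[517.3,68.9])@d),1)) for v in range(160,300,10)])
print("thick",rect(np.load("top0.npy"),"top",(375,198,422,248),.02))
to(509,-340,150,195.8-180)
to(509,-340,150,195.8)
E
```

```text
11.3 [0.52127709 0.06868474 0.21498733] [-179.78947399    0.71063995 -167.9437422 ]
[166, 159, 158, 154, 152, 153, 158, 153, 155, 153, 147, 160, 169, 163, 158, 118, 78, 81, 81, 82, 83, 79, 78, 77, 75, 130, 180, 177, 179, 178, 180, 185, 192, 194, 193, 193, 192, 188, 179, 193, 195, 194, 195, 194, 195, 195, 195, 194, 194, 195, 195, 194, 194, 195, 194, 193, 193, 190, 183, 184, 183, 184, 183, 178, 161, 151, 155, 165, 168, 170, 169, 165, 157, 153, 155, 160, 161, 160, 152, 151, 152, 159, 156, 153, 152, 161, 159, 161, 175, 170, 161, 152, 160, 162, 158, 156, 149, 155, 164, 160, 162, 161, 160, 148, 60]
0 [(160, -6.0), (170, 5.8), (180, 18.0), (190, 30.3), (200, 43.0), (210, 55.9), (220, 69.0), (230, 82.5), (240, 96.3), (250, 110.3), (260, 124.7), (270, 139.4), (280, 154.4), (290, 169.8)]
16 [(160, -9.2), (170, 2.1), (180, 13.6), (190, 25.4), (200, 37.4), (210, 49.7), (220, 62.2), (230, 75.0), (240, 88.1), (250, 101.5), (260, 115.1), (270, 129.1), (280, 143.4), (290, 158.1)]
100 [(160, -26.1), (170, -17.8), (180, -9.3), (190, -0.7), (200, 8.1), (210, 17.1), (220, 26.3), (230, 35.6), (240, 45.2), (250, 55.0), (260, 65.1), (270, 75.3), (280, 85.8), (290, 96.5)]
thick [ 509.1 -340.7   92.9   64.5   15.8]
offset [  94.4 -397.9   59.6] turn 3.076 clock 11.4 tip 0.022
offset [  94.4 -397.9   59.6] turn -0.066 clock 11.4 tip 0.022
```

View pics/w6.png

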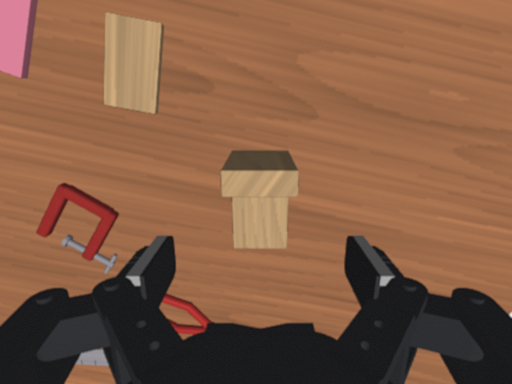

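The wrist view shows the fence back bottom edge at row 150, its top edges at rows 170 and 196, and the toe at row 247. The arm was still settling, so I'll take these edges again now.

```bash
python3 - <<'E'
from h import *
for i in range(3): eyes.read_camera("wrist")
s=monitor.get_state();print(s["clock"],s["ee_pos"],s["tool_rot"])
a=eyes.read_camera("wrist").astype(int); np.save("w7.npy",a)
t=a[:,246:270].mean(1)[:,2]; print(np.round(t[140:256:1]).astype(int).tolist())
d=np.array([np.cos(np.radians(12.04)),np.sin(np.radians(12.04))])
for h,vs in((0,(148,150,152,154)),(16,(246,248,250,252)),(100,(168,170,172,174,196,198,200))):
  print(h,[(v,round(float((ray("wrist",(258,v),h/1000)[:2]*1000-[517.3,68.9])@d),1)) for v in vs])
b=np.load("top6.npy")
p=lambda s,z:proj("top",[*(np.array([517.3,68.9])+s*d)/1000,z/1000]); print(p(-12,100),p(108,16),p(12,100))
E
```

```text
11.55 [0.51631727 0.06894552 0.20670917] [ 1.79950505e+02 -1.69335506e-01 -1.67957017e+02]
[154, 154, 154, 154, 154, 154, 154, 152, 151, 152, 156, 159, 163, 165, 164, 163, 160, 148, 117, 89, 98, 102, 86, 80, 81, 82, 81, 82, 82, 82, 82, 82, 81, 81, 81, 81, 81, 80, 78, 90, 132, 172, 186, 187, 186, 186, 186, 186, 185, 185, 186, 187, 187, 188, 189, 189, 190, 191, 191, 191, 191, 191, 191, 190, 190, 188, 180, 179, 188, 190, 189, 189, 189, 188, 188, 188, 188, 188, 188, 189, 189, 189, 189, 189, 189, 190, 189, 189, 189, 189, 189, 190, 189, 189, 189, 189, 189, 189, 188, 189, 189, 189, 189, 189, 189, 188, 188, 188, 188, 188, 188, 188, 189, 189, 189, 189]
0 [(148, -23.4), (150, -21.2), (152, -18.9), (154, -16.6)]
16 [(246, 91.3), (248, 93.9), (250, 96.6), (252, 99.3)]
100 [(168, -22.5), (170, -20.8), (172, -19.2), (174, -17.5), (196, 1.2), (198, 2.9), (200, 4.7)]
[244.38467761 218.33730468] [236.60905588 179.62730388] [242.55155666 208.96796701]
```

```bash
python3 -c "
from h import *
print(ray('top',(379,163),0),ray('top',(388,152),.14))
to(509,-340,200,195.8)"
```

```text
[ 0.67977142 -0.3025319   0.        ] [ 0.66997503 -0.28540457  0.14      ]
offset [  92.5 -398.4    6.5] turn -0.066 clock 11.6 tip 0.022
```

Emit:
{"fn": "jog_arm", "kwargs": {"offset": [[92,-398,6],[92,-398,6],[92,-398,6],[92,-398,6],[92,-398,6],[92,-398,6],[92,-398,6],[92,-398,6],[92,-398,6],[92,-398,6],[92,-398,6],[92,-398,6],[92,-398,6],[92,-398,6],[92,-398,6]], "turn": [-0.066,-0.066,-0.066,-0.066,-0.066,-0.066,-0.066,-0.066,-0.066,-0.066,-0.066,-0.066,-0.066,-0.066,-0.066], "jaw": [85,85,85,85,85,85,85,85,85,85,85,85,85,85,85]}}

```text
clock: 13.1
ee_pos: [0.5107, -0.3388, 0.2026]
tool_rot: [-180.0, 0.0, -164.1]
ft_force: [0.7, 0.2, 0.2]
finger_gap: 0.0851
grasp_force: 0.0
```

```bash
python3 - <<'E'
from h import *
s=monitor.get_state();print(s["clock"],s["ee_pos"],s["tool_rot"])
a=eyes.read_camera("wrist"); np.save("w8.npy",a)
hsv=cv2.cvtColor(a,cv2.COLOR_BGR2HSV)
u,v=proj("wrist",[.509,-.340,.02]).astype(int); print(u,v,hsv[v-10:v+10:6,u-10:u+10:6].reshape(-1,3).tolist(), hsv[20:60:20,20:500:120].reshape(-1,3).tolist())
w=(u-60,v-70,u+60,v+70)
for sm in(120,130): print(rect(a,"wrist",[max(0,i) for i in w],.02,hue=(8,30),smax=sm,vmin=140))
E
```

```text
13.1 [ 0.51072296 -0.33877591  0.20263973] [-1.79981230e+02  1.34287495e-02 -1.64109084e+02]
258 169 [[17, 99, 175], [17, 98, 171], [17, 98, 171], [17, 98, 169], [17, 100, 176], [17, 99, 172], [17, 101, 172], [17, 100, 169], [17, 102, 178], [17, 100, 173], [17, 101, 172], [17, 100, 169], [16, 101, 179], [17, 100, 173], [17, 100, 171], [17, 100, 168]] [[11, 136, 148], [12, 136, 161], [12, 135, 153], [12, 136, 156], [12, 135, 153], [12, 137, 160], [12, 136, 163], [12, 134, 160]]
[ 513.4 -338.1   89.8   56.5   15.9]
[ 513.9 -338.    91.    57.6   15.8]
```

```bash
python3 -c "
from h import *
to(521.2,-335.8,28,195.9)"
```

```text
offset [-11.    0.3 174.6] turn -0.0 clock 13.15 tip 0.022
```

Emit:
{"fn": "jog_arm", "kwargs": {"offset": [[-11,0.3,40],[-11,0.3,85],[-11,0.3,125],[-11,0.3,155],[-11,0.3,168],[-11,0.3,174.5],[-11,0.3,174.5],[-11,0.3,174.5],[-11,0.3,174.5],[-11,0.3,174.5],[-11,0.3,174.5],[-11,0.3,174.5],[-11,0.3,174.5]], "turn": [0,0,0,0,0,0,0,0,0,0,0,0,0], "jaw": [85,85,85,85,85,85,85,50,50,50,50,50,50], "newtons": 40}}

```text
clock: 14.45
ee_pos: [0.5219, -0.3372, 0.0299]
tool_rot: [-179.8, 0.1, -164.2]
ft_force: [-0.5, -0.1, 6.3]
finger_gap: 0.0547
grasp_force: 43.0
```

```bash
python3 - <<'E'
from h import *
s=monitor.get_state()
for k in ('clock','ee_pos','tool_rot','ft_force','finger_gap','grasp_force'): print(k,np.round(s[k],4).tolist())
d=np.array([np.cos(np.radians(12.04)),np.sin(np.radians(12.04))]);P=np.array([517.3,68.9])
for q in(57+8,57+8+6): p=P+q*d; print(q,p); to(p[0],p[1],200,192.04)
E
```

```text
clock 14.45
ee_pos [0.5219, -0.3372, 0.0299]
tool_rot [-179.8171, 0.1081, -164.1719]
ft_force [-0.502, -0.0858, 6.316]
finger_gap 0.0547
grasp_force 42.9693
65 [580.87014382  82.45864354]
offset [-171.5  387.1 -171. ] turn 0.066 clock 14.45 tip 0.022
71 [586.7381571   83.71021063]
offset [-177.5  386.7 -171. ] turn 0.066 clock 14.45 tip 0.022
```

Emit:
{"fn": "jog_arm", "kwargs": {"offset": [[0,0,-40],[0,0,-90],[-20,30,-140],[-50,80,-165],[-177.5,386.7,-171],[-177.5,386.7,-171],[-177.5,386.7,-171],[-177.5,386.7,-171],[-177.5,386.7,-171],[-177.5,386.7,-171],[-177.5,386.7,-171],[-177.5,386.7,-171],[-177.5,386.7,-171],[-177.5,386.7,-171],[-177.5,386.7,-171],[-177.5,386.7,-171]], "turn": [0,0,0,0,0.066,0.066,0.066,0.066,0.066,0.066,0.066,0.066,0.066,0.066,0.066,0.066], "jaw": [50,50,50,50,50,50,50,50,50,50,50,50,50,50,50,50]}}

```text
clock: 16.05
ee_pos: [0.5863, 0.0826, 0.1988]
tool_rot: [-180.0, -0.0, -168.1]
ft_force: [0.1, -0.2, -1.0]
finger_gap: 0.0543
grasp_force: 43.0
```

```bash
python3 - <<'E'
from h import *
s=monitor.get_state()
for k in ('clock','ee_pos','tool_rot','ft_force','finger_gap','grasp_force'): print(k,np.round(s[k],4).tolist())
to(586.7,83.7,50,192.04)
E
```

```text
clock 16.05
ee_pos [0.5863, 0.0826, 0.1988]
tool_rot [-179.9912, -0.012, -168.0861]
ft_force [0.0975, -0.1742, -1.0122]
finger_gap 0.0543
grasp_force 43.0243
offset [ -0.7   1.  148.8] turn -0.002 clock 16.05 tip 0.022
```

Emit:
{"fn": "jog_arm", "kwargs": {"offset": [[-0.7,1,40],[-0.7,1,80],[-0.7,1,110],[-0.7,1,130],[-0.7,1,142],[-0.7,1,148],[-0.7,1,148],[-0.7,1,148]], "turn": [-0.002,-0.002,-0.002,-0.002,-0.002,-0.002,-0.002,-0.002], "jaw": [50,50,50,50,50,50,50,50]}}

```text
clock: 16.85
ee_pos: [0.5876, 0.0851, 0.0519]
tool_rot: [-180.0, 0.1, -167.9]
ft_force: [0.4, 0.0, 0.2]
finger_gap: 0.0544
grasp_force: 43.0
```

```bash
python3 - <<'E'
from h import *
s=monitor.get_state()
for k in ('clock','ee_pos','tool_rot','ft_force'): print(k,np.round(s[k],4).tolist())
to(586.7,83.7,46,192.04)
a=eyes.read_camera("side"); u,v=proj("side",[.56,.08,.05]).astype(int)
cv2.imwrite("pics/s9.png",cv2.resize(a[v-45:v+45,u-60:u+60],(720,540),interpolation=cv2.INTER_CUBIC))
E
```

```text
clock 16.85
ee_pos [0.5876, 0.0851, 0.0519]
tool_rot [-179.9726, 0.1056, -167.862]
ft_force [0.3693, 0.0364, 0.2362]
offset [ 1.2 -1.1  5.9] turn 0.002 clock 16.85 tip 0.022
```

View pics/s9.png

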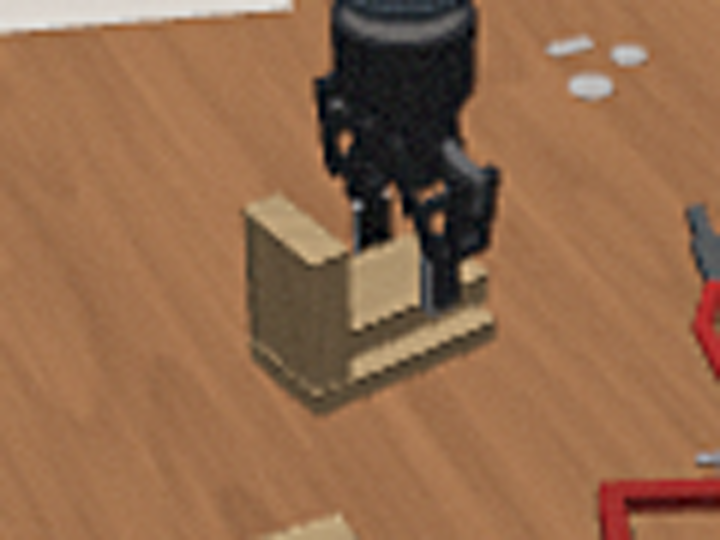

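The side crop shows the thick board at (385,280) hovering just above the foot, clear of the fence. I'll lower it gently.

Emit:
{"fn": "jog_arm", "kwargs": {"offset": [[0,0,1.5],[0,0,3],[0,0,3],[0,0,3]], "turn": [0,0,0,0], "jaw": [50,50,50,50]}}

```text
clock: 17.3
ee_pos: [0.5867, 0.0854, 0.0479]
tool_rot: [-180.0, 0.0, -167.8]
ft_force: [-0.3, -1.2, -0.0]
finger_gap: 0.0545
grasp_force: 43.0
```

```bash
python3 - <<'E'
from h import *
s=monitor.get_state()
for k in ('clock','ee_pos','tool_rot','ft_force'): print(k,np.round(s[k],4).tolist())
to(586.7,83.7,46,192.04)
E
```

```text
clock 17.3
ee_pos [0.5867, 0.0854, 0.0479]
tool_rot [-179.997, 0.0071, -167.8344]
ft_force [-0.2716, -1.2121, -0.0271]
offset [ 0.4 -1.6  1.9] turn 0.002 clock 17.3 tip 0.022
```

Emit:
{"fn": "jog_arm", "kwargs": {"offset": [[0,-1.6,0],[0,-1.6,1],[0,-1.6,1.5],[0,-1.6,1.5],[0,-1.6,1.5]], "turn": [0.003,0.003,0.003,0.003,0.003], "jaw": [50,50,50,50,50]}}

```text
clock: 17.8
ee_pos: [0.587, 0.0838, 0.0462]
tool_rot: [180.0, -0.0, -168.0]
ft_force: [-0.5, -0.3, -0.0]
finger_gap: 0.0545
grasp_force: 43.0
```

```bash
python3 - <<'E'
from h import *
s=monitor.get_state()
for k in ('clock','ee_pos','tool_rot','ft_force'): print(k,np.round(s[k],4).tolist())
to(586.7,83.7,46,192.04)
E
```

```text
clock 17.8
ee_pos [0.587, 0.0838, 0.0462]
tool_rot [179.997, -0.0081, -168.0109]
ft_force [-0.525, -0.3369, -0.0086]
offset [0.3 0.  0.2] turn -0.001 clock 17.8 tip 0.022
```

Emit:
{"fn": "jog_arm", "kwargs": {"offset": [[2,0,0],[4,0,0],[5,0,0],[5,0,0]], "turn": [0,0,0,0], "jaw": [50,50,50,50]}}

```text
clock: 18.2
ee_pos: [0.582, 0.0827, 0.0464]
tool_rot: [180.0, 0.0, -168.0]
ft_force: [-0.7, -0.7, -0.3]
finger_gap: 0.0545
grasp_force: 43.0
```

Emit:
{"fn": "jog_arm", "kwargs": {"offset": [[0.5,0,0],[1,0,0],[1,0,0]], "turn": [0,0,0], "jaw": [50,50,50]}}

```text
clock: 18.5
ee_pos: [0.5817, 0.0825, 0.0465]
tool_rot: [-180.0, 0.1, -168.0]
ft_force: [1.1, 1.1, -1.1]
finger_gap: 0.0544
grasp_force: 43.0
```

Emit:
{"fn": "jog_arm", "kwargs": {"offset": [[0.5,0,0],[1,0,0],[1,0,0]], "turn": [0,0,0], "jaw": [50,50,50]}}

```text
clock: 18.8
ee_pos: [0.5805, 0.0822, 0.0464]
tool_rot: [-180.0, 0.0, -168.0]
ft_force: [2.6, 0.2, -0.3]
finger_gap: 0.0547
grasp_force: 43.0
```

Emit:
{"fn": "jog_arm", "kwargs": {"offset": [[0,0,0.5],[0,0,1],[0,0,1],[0,0,1],[0,0,1],[0,0,1],[0,0,-20],[0,0,-60],[0,0,-110],[0,0,-160],[0,0,-160],[0,0,-160],[0,0,-160]], "turn": [0,0,0,0,0,0,0,0,0,0,0,0,0], "jaw": [50,50,50,70,80,85,85,85,85,85,85,85,85]}}

```text
clock: 20.1
ee_pos: [0.5791, 0.0823, 0.2048]
tool_rot: [180.0, -0.2, -168.0]
ft_force: [0.3, -0.3, -0.7]
finger_gap: 0.0853
grasp_force: 0.0
```

```bash
python3 - <<'E'
from h import *
eyes.read_camera("wrist")
s=monitor.get_state();print(s["clock"],s["ee_pos"],s["tool_rot"])
a=eyes.read_camera("wrist"); np.save("w10.npy",a); cv2.imwrite("pics/w10.png",a)
to(444,-88.5,200,185)
E
```

```text
20.15 [0.57894623 0.08231972 0.20433676] [ 179.9432674    -0.21697332 -168.01482246]
offset [ 167.5 -139.1    4.7] turn 0.122 clock 20.2 tip 0.022
```

View pics/w10.png

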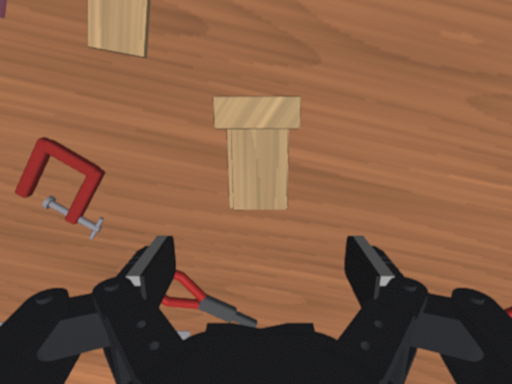

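The wrist view shows the thick board on the foot at (228–289, 128–210), centred and up against the fence at row 128. Next is the thin board.

Emit:
{"fn": "jog_arm", "kwargs": {"offset": [[167,-139,5],[167,-139,5],[167,-139,5],[167,-139,5],[167,-139,5],[167,-139,5],[167,-139,5],[167,-139,5],[167,-139,5],[167,-139,5]], "turn": [0.21,0.21,0.21,0.21,0.21,0.21,0.21,0.21,0.21,0.21], "jaw": [85,85,85,85,85,85,85,85,85,85]}}

```text
clock: 21.2
ee_pos: [0.4462, -0.0876, 0.2011]
tool_rot: [180.0, -0.0, -180.0]
ft_force: [0.3, -0.5, -0.4]
finger_gap: 0.0851
grasp_force: 0.0
```

```bash
python3 - <<'E'
from h import *
eyes.read_camera("wrist");eyes.read_camera("wrist")
a=eyes.read_camera("wrist"); np.save("w11.npy",a)
u,v=proj("wrist",[.444,-.0885,.01]).astype(int)
w=[max(0,i) for i in(u-60,v-75,u+60,v+70)]
for sm in(120,130):
  r=rect(a,"wrist",w,.01,hue=(8,30),smax=sm,vmin=140);print(r)
d=np.radians(r[4]); x,y=r[0]+8*np.cos(d),r[1]+8*np.sin(d); print(x,y); to(x,y,30,180+r[4])
E
```

```text
[446.1 -84.2  90.7  56.2   1.6]
[446.2 -83.9  92.6  57.8   2.1]
454.1946271502292 -83.60685033034756
offset [ -8.3   4.3 171.2] turn -0.036 clock 21.35 tip 0.022
```

Emit:
{"fn": "jog_arm", "kwargs": {"offset": [[-8.3,4.3,40],[-8.3,4.3,85],[-8.3,4.3,125],[-8.3,4.3,155],[-8.3,4.3,166],[-8.3,4.3,170.5],[-8.3,4.3,170.5],[-8.3,4.3,170.5],[-8.3,4.3,170.5],[-8.3,4.3,170.5],[-8.3,4.3,170.5],[-8.3,4.3,170.5],[-8.3,4.3,170.5]], "turn": [-0.032,-0.032,-0.032,-0.032,-0.032,-0.032,-0.032,-0.032,-0.032,-0.032,-0.032,-0.032,-0.032], "jaw": [85,85,85,85,85,85,85,50,50,50,50,50,50], "newtons": 40}}

```text
clock: 22.65
ee_pos: [0.4541, -0.0841, 0.0309]
tool_rot: [-180.0, 0.0, -178.2]
ft_force: [-0.5, 0.1, 0.2]
finger_gap: 0.0498
grasp_force: 0.0
```

```bash
python3 - <<'E'
from h import *
s=monitor.get_state()
for k in ('clock','ee_pos','tool_rot','ft_force','finger_gap','grasp_force'): print(k,np.round(s[k],4).tolist())
to(585.5,83.3,200,192.02)
E
```

```text
clock 22.65
ee_pos [0.4541, -0.0841, 0.0309]
tool_rot [-179.9952, 0.0105, -178.2155]
ft_force [-0.4952, 0.0611, 0.2444]
finger_gap 0.0498
grasp_force 0.0
offset [-136.6  163.2 -169. ] turn -0.179 clock 22.65 tip 0.022
```

The fingers closed just above the 10 mm board, with no grip force. I'll reopen, go lower and grip again.

Emit:
{"fn": "jog_arm", "kwargs": {"offset": [[0,0,-3],[0,0,-3],[0,0,-3],[0,0,-3],[0,0,3],[0,0,6.5],[0,0,6.5],[0,0,6.5],[0,0,6.5],[0,0,6.5],[0,0,6.5],[0,0,6.5]], "turn": [0,0,0,0,0,0,0,0,0,0,0,0], "jaw": [85,85,85,85,85,85,50,50,50,50,50,50]}}

```text
clock: 23.85
ee_pos: [0.4539, -0.084, 0.0245]
tool_rot: [180.0, -0.0, -178.2]
ft_force: [-1.9, 0.4, 5.3]
finger_gap: 0.0541
grasp_force: 41.9
```

```bash
python3 - <<'E'
from h import *
s=monitor.get_state()
for k in ('clock','ee_pos','tool_rot','ft_force','finger_gap','grasp_force'): print(k,np.round(s[k],4).tolist())
to(585.5,83.3,200,192.02)
E
```

```text
clock 23.85
ee_pos [0.4539, -0.084, 0.0245]
tool_rot [179.9994, -0.0087, -178.2036]
ft_force [-1.9407, 0.4252, 5.3392]
finger_gap 0.0541
grasp_force 41.8828
offset [-136.7  163.1 -175.5] turn -0.178 clock 23.85 tip 0.022
```

Emit:
{"fn": "jog_arm", "kwargs": {"offset": [[0,0,-40],[0,0,-85],[0,0,-130],[-30,35,-165],[-136.7,163,-175],[-136.7,163,-175],[-136.7,163,-175],[-136.7,163,-175],[-136.7,163,-175],[-136.7,163,-175],[-136.7,163,-175],[-136.7,163,-175],[-136.7,163,-175]], "turn": [0,0,0,-0.05,-0.178,-0.178,-0.178,-0.178,-0.178,-0.178,-0.178,-0.178,-0.178], "jaw": [50,50,50,50,50,50,50,50,50,50,50,50,50]}}

```text
clock: 25.15
ee_pos: [0.5852, 0.0821, 0.1994]
tool_rot: [-180.0, -0.0, -168.1]
ft_force: [-0.2, 0.2, -1.2]
finger_gap: 0.0538
grasp_force: 42.7
```

```bash
python3 - <<'E'
from h import *
eyes.read_camera("side")
s=monitor.get_state()
for k in ('clock','ee_pos','tool_rot','ft_force','finger_gap','grasp_force'): print(k,np.round(s[k],4).tolist())
to(586,83.5,65,192.02)
E
```

```text
clock 25.2
ee_pos [0.5853, 0.0823, 0.1995]
tool_rot [-179.9953, 0.0042, -168.0894]
ft_force [0.0106, -0.2525, 0.3174]
finger_gap 0.0542
grasp_force 42.6902
offset [ -0.9   1.1 134.5] turn -0.002 clock 25.2 tip 0.022
```

Emit:
{"fn": "jog_arm", "kwargs": {"offset": [[-0.9,0.5,40],[-0.9,0.5,80],[-0.9,0.5,110],[-0.9,0.5,126],[-0.9,0.5,134],[-0.9,0.5,134],[-0.9,0.5,134],[-0.9,0.5,134],[-0.9,0.5,134]], "turn": [-0.002,-0.002,-0.002,-0.002,-0.002,-0.002,-0.002,-0.002,-0.002], "jaw": [50,50,50,50,50,50,50,50,50]}}

```text
clock: 26.1
ee_pos: [0.5871, 0.0838, 0.0666]
tool_rot: [-180.0, 0.1, -167.9]
ft_force: [-0.2, 0.9, -0.2]
finger_gap: 0.0538
grasp_force: 42.7
```

```bash
python3 - <<'E'
from h import *
s=monitor.get_state()
for k in ('clock','ee_pos','tool_rot','ft_force'): print(k,np.round(s[k],4).tolist())
to(586,83.4,61,192.02)
E
```

```text
clock 26.1
ee_pos [0.5871, 0.0838, 0.0666]
tool_rot [-179.9681, 0.1264, -167.8992]
ft_force [-0.1743, 0.9337, -0.2468]
offset [ 1.2 -0.1  5.6] turn 0.001 clock 26.1 tip 0.022
```

Emit:
{"fn": "jog_arm", "kwargs": {"offset": [[0,-0.2,2.5],[0,-0.2,4.5],[0,-0.2,4.5],[0,-0.2,4.5]], "turn": [0.001,0.001,0.001,0.001], "jaw": [50,50,50,50]}}

```text
clock: 26.5
ee_pos: [0.5863, 0.0836, 0.0607]
tool_rot: [180.0, -0.0, -168.0]
ft_force: [0.1, 0.2, 0.1]
finger_gap: 0.054
grasp_force: 42.7
```

```bash
python3 - <<'E'
from h import *
s=monitor.get_state()
for k in ('clock','ee_pos','tool_rot','ft_force'): print(k,np.round(s[k],4).tolist())
p=np.array(s["ee_pos"][:2])*1000-[517.3,68.9];t=np.radians(12.04);print("s",p@[np.cos(t),np.sin(t)],"lat",p@[-np.sin(t),np.cos(t)])
E
```

```text
clock 26.5
ee_pos [0.5863, 0.0836, 0.0607]
tool_rot [179.9982, -0.0159, -167.9546]
ft_force [0.1476, 0.1887, 0.0517]
s 70.55093843399705 lat -0.022898486500705802
```

Emit:
{"fn": "jog_arm", "kwargs": {"offset": [[2,0,0],[4,0,0],[4.5,0,0],[4.5,0,0]], "turn": [0,0,0,0], "jaw": [50,50,50,50]}}

```text
clock: 26.9
ee_pos: [0.5818, 0.0826, 0.0608]
tool_rot: [180.0, -0.0, -168.0]
ft_force: [0.0, 0.0, -1.1]
finger_gap: 0.054
grasp_force: 42.7
```

Emit:
{"fn": "jog_arm", "kwargs": {"offset": [[0.5,0,0],[1,0,0],[1,0,0]], "turn": [0,0,0], "jaw": [50,50,50]}}

```text
clock: 27.2
ee_pos: [0.581, 0.0824, 0.0608]
tool_rot: [180.0, -0.0, -168.0]
ft_force: [-0.8, -0.1, -0.3]
finger_gap: 0.054
grasp_force: 42.7
```

Emit:
{"fn": "jog_arm", "kwargs": {"offset": [[0.5,0,0],[1,0,0],[1,0,0]], "turn": [0,0,0], "jaw": [50,50,50]}}

```text
clock: 27.5
ee_pos: [0.5799, 0.0822, 0.0608]
tool_rot: [180.0, -0.0, -168.0]
ft_force: [0.7, 0.3, -0.3]
finger_gap: 0.0543
grasp_force: 42.7
```

Emit:
{"fn": "jog_arm", "kwargs": {"offset": [[0.5,0,0],[1,0,0],[1,0,0]], "turn": [0,0,0], "jaw": [50,50,50]}}

```text
clock: 27.8
ee_pos: [0.5796, 0.0821, 0.061]
tool_rot: [-180.0, 0.1, -168.0]
ft_force: [1.8, 0.8, -0.3]
finger_gap: 0.0541
grasp_force: 42.7
```

Emit:
{"fn": "jog_arm", "kwargs": {"offset": [[0.5,0,0],[0.5,0,0],[0.5,0,0]], "turn": [0,0,0], "jaw": [50,50,50]}}

```text
clock: 28.1
ee_pos: [0.5789, 0.0819, 0.061]
tool_rot: [-180.0, 0.0, -168.0]
ft_force: [2.8, 1.1, -0.3]
finger_gap: 0.0543
grasp_force: 42.7
```

Emit:
{"fn": "jog_arm", "kwargs": {"offset": [[0,0,0.5],[0,0,0.7],[0,0,0.7],[0,0,0.7],[0,0,0.7],[0,0,0.7],[0,0,-20],[0,0,-60],[0,0,-110],[0,0,-150],[0,0,-150],[0,0,-150],[0,0,-150]], "turn": [0,0,0,0,0,0,0,0,0,0,0,0,0], "jaw": [50,50,50,70,80,85,85,85,85,85,85,85,85]}}

```text
clock: 29.4
ee_pos: [0.5774, 0.082, 0.2092]
tool_rot: [180.0, -0.2, -168.0]
ft_force: [-0.4, -0.4, 0.3]
finger_gap: 0.0851
grasp_force: 0.0
```

```bash
python3 - <<'E'
from h import *
b=eyes.read_camera("side");eyes.read_camera("wrist")
a=eyes.read_camera("wrist"); s=monitor.get_state(); print(s["clock"],s["ee_pos"])
u,v=proj("side",[.56,.08,.05]).astype(int)
A=cv2.resize(a[90:250,180:340],(400,400),interpolation=cv2.INTER_CUBIC);B=cv2.resize(b[v-38:v+38,u-38:u+38],(400,400),interpolation=cv2.INTER_CUBIC)
cv2.imwrite("pics/f1.png",np.hstack([A,B]))
E
```

```text
29.55 [0.57759997 0.08191541 0.20894665]
```

View pics/f1.png

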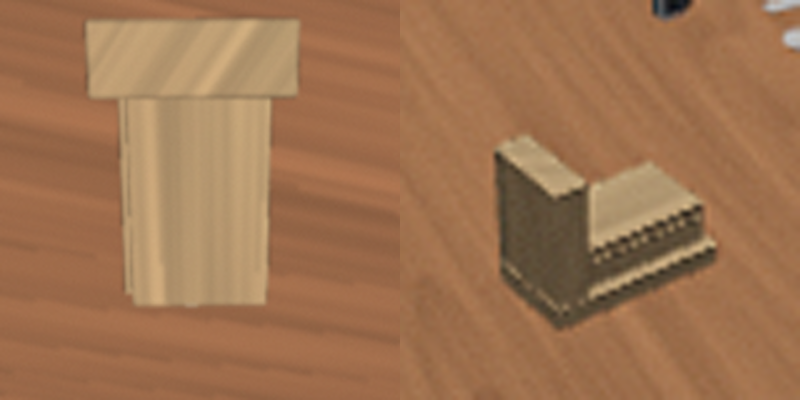

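The left half shows the thin board's top between about x 130 and 268, with a strip about 7 px wide of something lower showing on its left. That suggests a shift of about 1 mm. The right half shows the pile seated on the foot. I'll measure the offsets.

```bash
python3 - <<'E'
from h import *
eyes.read_camera("wrist");a=eyes.read_camera("wrist").astype(float);s=monitor.get_state();print(s["ee_pos"],s["tool_rot"])
t=np.radians(12.04)
def lat(u,v,z): p=ray("wrist",(u,v),z)[:2]*1000-[517.3,68.9]; return round(float(p@[-np.sin(t),np.cos(t)]),1),round(float(p@[np.cos(t),np.sin(t)]),1)
for v0,v1 in((102,124),(136,150),(160,175),(185,200)):
    g=np.abs(np.diff(cv2.GaussianBlur(a[v0:v1].mean(0)[None],(1,1),0)[0],axis=0)).sum(1)
    ks=[k for k in range(205,310) if g[k]>14 and g[k]>=g[k-1] and g[k]>=g[k+1]]; v=(v0+v1)/2
    print(v,[(k,int(g[k]),*[lat(k+.5,v,z)[0] for z in(.016,.036,.046,.1)]) for k in ks if k<240 or k>275])
for v in(97,98,128,129,130,210,211,212): print(v,lat(258,v,.1)[1],lat(258,v,.046)[1],lat(258,v,.016)[1])
print([int(x) for x in a[200:220,258].sum(1)])
E
```

```text
[0.57802113 0.08191896 0.20947274] [ 1.79962693e+02 -1.37686975e-01 -1.67958184e+02]
113.0 [(214, 63, -46.8, -43.7, -42.2, -34.1), (298, 58, 41.7, 39.1, 37.8, 30.7)]
143.0 [(227, 72, -34.1, -31.9, -30.8, -24.8), (231, 24, -29.8, -27.8, -26.9, -21.6), (285, 16, 28.7, 26.9, 26.1, 21.2), (287, 96, 30.9, 29.0, 28.0, 22.8)]
167.5 [(228, 84, -33.9, -31.7, -30.6, -24.7), (230, 32, -31.7, -29.6, -28.6, -23.0), (232, 24, -29.5, -27.5, -26.6, -21.4), (238, 15, -22.8, -21.3, -20.6, -16.5), (286, 75, 30.5, 28.6, 27.6, 22.5)]
192.5 [(229, 85, -33.7, -31.5, -30.4, -24.5), (231, 44, -31.4, -29.4, -28.3, -22.8), (238, 16, -23.4, -21.9, -21.1, -17.0), (283, 15, 27.8, 26.1, 25.2, 20.5), (286, 103, 31.2, 29.3, 28.3, 23.0)]
97 -13.9 -14.8 -15.3
98 -13.2 -13.9 -14.3
128 9.3 13.8 16.3
129 10.0 14.8 17.4
130 10.8 15.7 18.4
210 77.7 98.3 109.8
211 78.6 99.4 111.0
212 79.5 100.6 112.2
[450, 447, 448, 450, 449, 448, 448, 451, 450, 449, 448, 403, 338, 318, 324, 324, 328, 344, 352, 355]
```

The jig sits about 1.4 mm to the side of the pile's centre line. I'll squeeze both boards together at low force, which also makes them flush, shift them 1.4 mm and nudge them against the fence.

```bash
python3 -c "
from h import *
to(580.5,82.3,46,192.04)"
```

```text
offset [ -2.9  -0.3 163.5] turn 0.0 clock 29.65 tip 0.022
```

Emit:
{"fn": "jog_arm", "kwargs": {"offset": [[-3,0,40],[-3,0,80],[-3,0,115],[-3,0,140],[-3,0,155],[-3,0,160],[-3,0,160],[-3,0,160]], "turn": [0,0,0,0,0,0,0,0], "jaw": [85,85,85,85,85,85,85,85]}}

```text
clock: 30.45
ee_pos: [0.5822, 0.0826, 0.0516]
tool_rot: [-180.0, 0.1, -168.0]
ft_force: [0.2, -0.1, 0.4]
finger_gap: 0.0851
grasp_force: 0.0
```

```bash
python3 -c "
from h import *
print(monitor.get_state()['ee_pos'],monitor.get_state()['ft_force'])
to(580.5,82.3,45,192.04)"
```

```text
[0.58215181 0.08255382 0.05155718] [ 0.16653401 -0.09671968  0.39745391]
offset [1.7 0.1 6.6] turn 0.0 clock 30.45 tip 0.022
```

Emit:
{"fn": "jog_arm", "kwargs": {"offset": [[0,0,3],[0,0,5.5],[0,0,5.5],[0,0,5.5],[0,0,5.5],[0,0,5.5],[0,0,5.5],[0,0,5.5],[0,0,5.5],[0,0,5.5]], "turn": [0,0,0,0,0,0,0,0,0,0], "jaw": [85,85,75,70,65,60,50,50,50,50], "newtons": 20}}

```text
clock: 31.45
ee_pos: [0.5817, 0.0826, 0.0455]
tool_rot: [-180.0, 0.0, -168.0]
ft_force: [-0.1, 0.2, 2.1]
finger_gap: 0.0555
grasp_force: 22.4
```

```bash
python3 - <<'E'
from h import *
s=monitor.get_state()
for k in ('clock','ee_pos','tool_rot','ft_force','finger_gap','grasp_force'): print(k,np.round(s[k],4).tolist())
p=np.array(s["ee_pos"][:2])*1000-[517.3,68.9];t=np.radians(12.04);print("s",p@[np.cos(t),np.sin(t)],"lat",p@[-np.sin(t),np.cos(t)])
E
```

```text
clock 31.45
ee_pos [0.5817, 0.0826, 0.0455]
tool_rot [-179.9952, 0.0227, -167.9578]
ft_force [-0.1129, 0.2362, 2.1224]
finger_gap 0.0555
grasp_force 22.4271
s 65.80309682631008 lat -0.06892748612190065
```

Both boards are squeezed flush. Next come the 1.4 mm sideways shift, the nudge to the fence and the release.

Emit:
{"fn": "jog_arm", "kwargs": {"offset": [[0,-0.7,0],[0,-1.4,0],[0,-1.4,0],[0.5,-1.4,0],[1,-1.4,0],[1,-1.4,0]], "turn": [0,0,0,0,0,0], "jaw": [50,50,50,50,50,50]}}

```text
clock: 32.05
ee_pos: [0.5816, 0.081, 0.0455]
tool_rot: [-180.0, 0.1, -168.0]
ft_force: [2.5, 3.8, 2.7]
finger_gap: 0.0557
grasp_force: 22.4
```

Emit:
{"fn": "jog_arm", "kwargs": {"offset": [[0,0,0],[0,0,0],[0,0,0],[0,0,0],[0,0,-20],[0,0,-60],[0,0,-110],[0,0,-160],[0,0,-160],[0,0,-160],[0,0,-160],[0,0,-160]], "turn": [0,0,0,0,0,0,0,0,0,0,0,0], "jaw": [60,70,80,85,85,85,85,85,85,85,85,85]}}

```text
clock: 33.25
ee_pos: [0.5797, 0.0809, 0.2033]
tool_rot: [179.9, -0.2, -168.0]
ft_force: [0.5, 0.2, -0.9]
finger_gap: 0.0849
grasp_force: 0.0
```

```bash
python3 - <<'E'
from h import *
eyes.read_camera("wrist");b=eyes.read_camera("side");a0=eyes.read_camera("wrist");a=a0.astype(float);s=monitor.get_state();print(s["ee_pos"],s["tool_rot"])
t=np.radians(12.04)
def lat(u,v,z): p=ray("wrist",(u,v),z)[:2]*1000-[517.3,68.9]; return round(float(p@[-np.sin(t),np.cos(t)]),1),round(float(p@[np.cos(t),np.sin(t)]),1)
for v0,v1 in((102,122),(136,150),(160,175),(185,200)):
    g=np.abs(np.diff(a[v0:v1].mean(0),axis=0)).sum(1)
    ks=[k for k in range(205,310) if g[k]>14 and g[k]>=g[k-1] and g[k]>=g[k+1]]; v=(v0+v1)/2
    print(v,[(k,int(g[k]),*[lat(k+.5,v,z)[0] for z in(.016,.036,.046,.1)]) for k in ks if k<240 or k>275])
g=np.abs(np.diff(a[:,250:266].mean(1),axis=0)).sum(1); print([(k,int(g[k]),*[lat(258,k+.5,z)[1] for z in(.016,.046,.1)]) for k in range(85,230) if g[k]>20])
u,v=proj("side",[.56,.08,.05]).astype(int)
cv2.imwrite("pics/f2.png",np.hstack([cv2.resize(a0[90:250,180:340],(400,400),interpolation=2),cv2.resize(b[v-38:v+38,u-38:u+38],(400,400),interpolation=2)]))
E
```

```text
[0.58018469 0.08097005 0.2038374 ] [ 1.79960480e+02 -1.53332654e-01 -1.67957184e+02]
112.0 [(215, 66, -46.2, -43.3, -41.8, -33.9), (301, 66, 42.6, 39.8, 38.4, 30.8)]
143.0 [(228, 55, -33.8, -31.7, -30.6, -24.8), (230, 36, -31.7, -29.7, -28.7, -23.3), (287, 38, 29.0, 27.0, 26.1, 20.9), (289, 50, 31.1, 29.0, 28.0, 22.4)]
167.5 [(229, 53, -33.6, -31.5, -30.4, -24.6), (231, 22, -31.4, -29.4, -28.4, -23.1), (237, 14, -24.9, -23.3, -22.5, -18.3), (288, 88, 30.7, 28.7, 27.7, 22.2)]
192.5 [(229, 47, -34.5, -32.3, -31.2, -25.3), (232, 19, -31.1, -29.1, -28.2, -22.8), (238, 17, -24.4, -22.9, -22.1, -18.0), (284, 17, 27.0, 25.2, 24.3, 19.5), (286, 52, 29.3, 27.3, 26.3, 21.1), (288, 38, 31.5, 29.4, 28.4, 22.7)]
[(93, 24, -16.7, -15.8, -14.3), (94, 49, -15.7, -15.0, -13.6), (95, 23, -14.7, -14.1, -12.9), (124, 31, 14.2, 12.0, 8.1), (210, 40, 110.1, 98.7, 78.0), (211, 56, 111.4, 99.7, 78.9)]
```

View pics/f2.png

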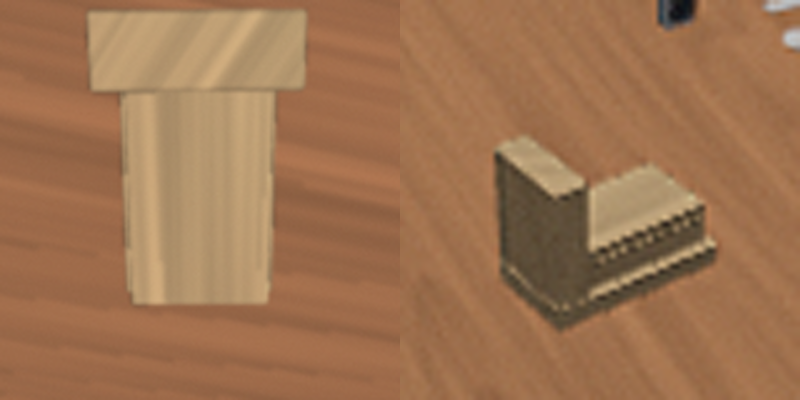

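The pile is centred and flush: foot centre −1.3, board centre −1.2. As a last step I'll nudge both board ends together against the fence with closed fingers.

```bash
python3 -c "
from h import *
t=np.radians(12.04);d=np.array([np.cos(t),np.sin(t)]);n=np.array([-d[1],d[0]])
p=np.array([517.3,68.9])+126*d-1.3*n;print(p);to(p[0],p[1],47,192.04)"
```

```text
[640.79945166  93.91150613]
offset [-6.240e+01 -1.000e-01  1.567e+02] turn 0.0 clock 33.4 tip 0.022
```

Emit:
{"fn": "jog_arm", "kwargs": {"offset": [[-40,0,0],[-62,0,0],[-62,0,30],[-62,0,75],[-62,0,115],[-62,0,145],[-62,0,155],[-62,0,156],[-62,0,156],[-62,0,156]], "turn": [0,0,0,0,0,0,0,0,0,0], "jaw": [0,0,0,0,0,0,0,0,0,0]}}

```text
clock: 34.4
ee_pos: [0.643, 0.0939, 0.0515]
tool_rot: [-179.9, 0.2, -168.0]
ft_force: [0.7, -0.6, -0.6]
finger_gap: -0.0001
grasp_force: 0.0
```

Emit:
{"fn": "jog_arm", "kwargs": {"offset": [[3,0,0],[6,0,0],[8,0,0],[10,0,0],[11,0,0],[11,0,0]], "turn": [0,0,0,0,0,0], "jaw": [0,0,0,0,0,0]}}

```text
clock: 35.0
ee_pos: [0.6305, 0.0916, 0.0493]
tool_rot: [180.0, -0.0, -168.0]
ft_force: [-0.4, 0.5, 0.1]
finger_gap: -0.0
grasp_force: 0.0
```

Emit:
{"fn": "jog_arm", "kwargs": {"offset": [[1,0,0],[2,0,0],[3,0,0],[3,0,0]], "turn": [0,0,0,0], "jaw": [0,0,0,0]}}

```text
clock: 35.4
ee_pos: [0.6276, 0.091, 0.0492]
tool_rot: [180.0, -0.0, -168.0]
ft_force: [0.3, -0.2, 0.6]
finger_gap: -0.0002
grasp_force: 0.0
```

Emit:
{"fn": "jog_arm", "kwargs": {"offset": [[0.5,0,0],[1,0,0],[1,0,0]], "turn": [0,0,0], "jaw": [0,0,0]}}

```text
clock: 35.7
ee_pos: [0.6267, 0.0908, 0.0493]
tool_rot: [-180.0, -0.0, -168.0]
ft_force: [-0.4, 0.1, -0.3]
finger_gap: -0.0001
grasp_force: 0.0
```

Emit:
{"fn": "jog_arm", "kwargs": {"offset": [[0.5,0,0],[1,0,0],[1,0,0]], "turn": [0,0,0], "jaw": [0,0,0]}}

```text
clock: 36.0
ee_pos: [0.6258, 0.0906, 0.0493]
tool_rot: [180.0, 0.0, -168.0]
ft_force: [0.4, 0.1, -0.1]
finger_gap: -0.0001
grasp_force: 0.0
```

Emit:
{"fn": "jog_arm", "kwargs": {"offset": [[0.5,0,0],[1,0,0],[1,0,0]], "turn": [0,0,0], "jaw": [0,0,0]}}

```text
clock: 36.3
ee_pos: [0.6255, 0.0904, 0.0496]
tool_rot: [-180.0, 0.1, -168.0]
ft_force: [3.2, 0.4, -0.4]
finger_gap: 0.0002
grasp_force: 1.3
```

Emit:
{"fn": "jog_arm", "kwargs": {"offset": [[0.5,0,0],[1,0,0],[1,0,0]], "turn": [0,0,0], "jaw": [0,0,0]}}

```text
clock: 36.6
ee_pos: [0.624, 0.0901, 0.0494]
tool_rot: [-180.0, 0.0, -168.0]
ft_force: [2.7, 1.2, -1.3]
finger_gap: 0.0001
grasp_force: 1.3
```

Emit:
{"fn": "jog_arm", "kwargs": {"offset": [[-5,0,0],[-20,0,0],[-20,0,-40],[-20,0,-90],[-20,0,-140],[-20,0,-150],[-20,0,-150],[-20,0,-150]], "turn": [0,0,0,0,0,0,0,0], "jaw": [0,0,0,0,0,0,0,0]}}

```text
clock: 37.4
ee_pos: [0.6423, 0.0943, 0.1978]
tool_rot: [180.0, -0.2, -168.0]
ft_force: [-0.4, 0.3, -0.7]
finger_gap: 0.0001
grasp_force: 0.0
```

Emit:
{"fn": "jog_arm", "kwargs": {"offset": [[45,0,0],[70,0,0],[70,0,0],[70,0,0],[70,0,0],[70,0,0]], "turn": [0,0,0,0,0,0], "jaw": [85,85,85,85,85,85]}}

```text
clock: 38.0
ee_pos: [0.5756, 0.0798, 0.1986]
tool_rot: [180.0, -0.0, -168.0]
ft_force: [0.3, -0.3, -0.4]
finger_gap: 0.0844
grasp_force: 0.0
```

```bash
python3 - <<'E'
from h import *
for i in range(2): eyes.read_camera("wrist")
a=eyes.read_camera("wrist").astype(float);s=monitor.get_state();print(s["clock"],s["ee_pos"])
t=np.radians(12.04)
def lat(u,v,z): p=ray("wrist",(u,v),z)[:2]*1000-[517.3,68.9]; return round(float(p@[-np.sin(t),np.cos(t)]),1),round(float(p@[np.cos(t),np.sin(t)]),1)
g=np.abs(np.diff(a[:,250:266].mean(1),axis=0)).sum(1); E=[k for k in range(60,235) if g[k]>20]
print([(k,int(g[k]),*[lat(258,k+.5,z)[1] for z in(.016,.046,.1)]) for k in E])
f=proj("wrist",[*(np.array([517.3,68.9])+40*np.array([np.cos(t),np.sin(t)]))/1000,.046])[1]
for v in(int(f)-6,int(f)+20,int(f)+40):
    g=np.abs(np.diff(a[v-7:v+7].mean(0),axis=0)).sum(1)
    print(v,[(k,int(g[k]),*[lat(k+.5,v,z)[0] for z in(.016,.046)]) for k in range(205,310) if g[k]>14 and g[k]>=g[k-1] and g[k]>=g[k+1] and (k<240 or k>275)])
E
```

```text
38.15 [0.57539888 0.07976921 0.19898978]
[(96, 23, -18.2, -17.7, -16.9), (97, 52, -17.2, -16.9, -16.2), (98, 29, -16.3, -16.0, -15.5), (128, 28, 13.3, 10.7, 6.0), (214, 38, 108.6, 96.5, 74.9), (215, 60, 109.8, 97.6, 75.7)]
153 [(228, 65, -33.9, -30.6), (230, 42, -31.8, -28.7), (286, 15, 27.5, 24.7), (289, 63, 30.6, 27.5)]
179 [(229, 57, -33.7, -30.4), (231, 34, -31.5, -28.5), (238, 14, -23.9, -21.6), (285, 17, 27.1, 24.3), (287, 51, 29.3, 26.3), (289, 44, 31.4, 28.2)]
199 [(229, 53, -34.4, -31.1), (232, 19, -31.1, -28.1), (238, 17, -24.4, -22.1), (288, 91, 31.0, 27.8)]
```

```bash
python3 -c "
from rig import bot
print(bot.job_done())"
```

```text
the job is handed in; nothing more can be done
None
```

The jig stands on its foot, with the thick board below and the thin board on top, flush, centred to about a millimetre and pushed up against the fence; I handed it in at about 38 s, but I viewed 12 pictures, two over the limit of 10.

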